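# Key a filter collar onto its sensor head and hold it home

## Robot

A 7-joint arm with a two-finger parallel gripper is mounted at the origin on a cart in front of the work surface, level with it; the furniture and walls round the work are solid. World frame = base frame: x ahead of the robot, y to its left, z up, the work surface at z = 0. Lengths are in mm, angles in degrees, forces in N, time in s.
With the tool pointing down it reaches from about 425 to 1025 mm from the base axis. Payload 9.4 kg.
Tool frame: the origin (TCP) lies between the finger pads; the fingertips stand 22 mm ahead of it and the grasp point (between the pads) lies 3 mm ahead of it; z points along the fingers, y is the direction in which the jaws open and shut (so a half turn about z gives the same grasp; the last joint's range is limited). The gripper opens to 93 mm and grips with 3 to 60 N. Pads are 15 mm wide; open, the fingers measure 128 mm over their backs; the gripper's body (75 mm by 188 mm) begins 65 mm behind the grasp point.
Start: joints at [-74.41, 34.337, -0.143, 91.639, 0.103, 54.024, -4.572], TCP at [247.789, 681.34, 203.018] pointing down, gripper open.
Joint ranges: [-147.43, 147.43], [-19.82, 112.94], [-74.19, 73.91], [6.32, 146.72], [-59.91, 239.91], [6.04, 106.73], [-150.56, 150.56]. Speed limits (degrees/s): [127.2, 127.2, 172.46, 172.46, 180, 180, 180].

## Interface

Orientations are given as a 3x3 rotation matrix whose columns are the frame's x, y, z axes.
In Python, from plant import ctrl gives the robot as it stands.
- The arm moves only by the tool carry_out, never from a script. Its arguments are lists of equal length, an entry for each row: "slide": the shift along the tool's x, y, z in mm, a list of three; "dr": the turn, a rotation vector about the tool's x, y, z in rad, a list of three; "fingers": the finger opening in mm, from 0 to 93. A call has 1 to 12 rows; each row is the pose to reach, as a shift and turn from the pose measured when the call began, along the tool's axes at that moment; what a row does not reach only later rows make up. A row lasts 1/8 s, in which the tool goes at most 62.5 mm and 10.7 degrees, less where a joint would pass 70% of its speed; a pose out of reach is approached as far as the arm can. A call with a gripper value outside its range is refused whole. The fingers move at their own pace and stop on an object; the grip force is fixed at half the most. Time passes only in rows, so rows that repeat a pose let the fingers close. It gives the time, the measured TCP pose, the force and the opening at its end, in the units of the state.
- ctrl.get_state(): the state, without advancing time (a new reading comes with each control period).
- ctrl.snapshot(name): name is "scene" or "side" or "wrist"; returns the picture (384x512x3 uint8, blue, green, red); there is no depth.
- ctrl.calibration(name): a dict with "vfov" (degrees; the focal length in pixels is half the picture's height over the tangent of half this angle, whatever the lens; pixels are square), "cx", "cy" (the principal point, pixels), "eye" and "orientation" of the camera in the world; the wrist camera has in their place "T_tool_cam" (4x4, takes a point from camera to tool coordinates, whose origin is the TCP and whose axes are the flange's). Camera axes: x right, y down, z forward; pixel columns grow to the right and rows downward; lengths in mm; the calibration is good to about 2 mm. A picture is of the moment at which its call begins: read the wrist's pose just before it. calibration takes no time and is no camera call.
- ctrl.sign_off(): hands the job in, once; it reports no verdict.
The state is a dict: "time": time; "joint_positions": joint angles; "dq": joint speeds; "tau": joint torques, N m; "tool_pos": TCP position; "orientation": TCP orientation; "ft_force": force on the tool from outside, world axes, zero at the start; "ft_torque": the same for the moment, N m; "opening": finger opening in mm.
Only numpy, scipy, OpenCV 4.12 (cv2) and the standard library are available. Lean on these libraries where they do the work, as an engineer would, in place of code of your own. Each camera call takes 0.05 s, during which the arm holds its last target.

## Task

On one of the two grey sensor heads the knurled filter collar is not seated: it rides high on the hidden pins and the red spring ring shows under it. Turn that collar until its hidden keyways drop over the pins, then push it fully home onto the flange against the spring and finish still holding it pushed down there, without letting go. Leave the other head and its collar untouched and do not disturb the things lying about.

Things in the scene. Friction and masses are not known exactly. Their poses are not given: they have to be found in the camera images.
- collar_a_grip (a point): Centre, on the axis, of the collar on head A (both alike). Collar: 44 mm across, 36 mm high: aluminium skirt, black knurled grip band from 7 mm below this point to 6 mm above, flat top with amber window 9 mm above, underside 27 mm below. z up; x tells nothing of the keyways. Home: this point is 27 mm above its head's seat; riding on the pins: 35 mm.
- collar_b_grip (a point): The same point of the collar on head B. At the start one of the two collars is home and locked, it cannot move; the other rides on its pins, loose, free to turn both ways. Inside its skirt are three hidden keyways 120 degrees apart, so at most a third of a turn either way meets the pins; they fit within 0.12 rad either side, with 1.5 mm radial play on the spigot.
- seat_a (a point): Centre of the flat top of the seat flange (48 mm across, 62 mm above the worktop) of head A; z up. Grey head fixed to the worktop: base 86x86 mm, body 74x74 mm and 43 mm high, neck 36 mm across. A spigot 25 mm across stands 17 mm above this point, inside the collar, with three radial pins 120 degrees apart, their tops 8 mm above the seat.
- seat_b (a point): The same point of head B, of the same shape and size. Under the unseated collar a red spring ring stands 4 mm out of the flange. Once over the pins the collar rests on that ring, which carries its weight (about 1 N) and takes a further 2 N push to start moving, about 8 N to go flush; there the collar meets the solid flange. Let go, it springs up 4 mm.
- torque_key_mid (a point): Small open-ended key with a blue handle, 19x90x9 mm, flat. A bystander, loose on the worktop; this point is its centre.
- tin_b_mid (a point): Small white tin with a green lid, 38 mm across, 50 mm high. A bystander, loose on the worktop; this point is its centre.
- memory_stick_mid (a point): Red memory stick, 18x51x8 mm, flat. A bystander, loose on the worktop; this point is its centre.
There are look-alikes about, which are no part of the job. Leave any blue or pink look-alike of the part that bears collar_a_grip alone.

How it is judged (in metres and radians):
On the way:
1. the keyways of the unseated collar have dropped over the pins (its underside less than 5.5 mm above the seat) (z of collar_a_grip in the frame of seat_a below 0.0325 m and horizontal distance between collar_a_grip and seat_a below 0.004 m), for 0.1 s.
At the end, for the whole second after the job is handed in: The collar that stood high is home: its underside within 1.2 mm of the flange, centred within 3 mm, level within 0.06 rad, and the fingers are still on it with more than 3 N, holding it there against the spring (z of collar_a_grip in the frame of seat_a below 0.0282 m and horizontal distance between collar_a_grip and seat_a below 0.003 m and angle between collar_a_grip's own z axis and vertical below 0.06 rad and contact force between the fingers and collar_a above 3 N); the arm keeps its last pose, push and grip.
It fails at once if the other head or its locked collar is touched (more than 2 N) (contact force between the arm and head_b above 2 N).
It fails at once if the other head or its locked collar is touched by the fingers (more than 2 N) (contact force between the fingers and head_b above 2 N).
It fails at once if the torque key is disturbed (moved more than 20 mm) (distance of torque_key_mid from where it was at the start of the episode above 0.02 m).
It fails at once if the tin with the green lid is disturbed (moved more than 20 mm) (distance of tin_b_mid from where it was at the start of the episode above 0.02 m).
It fails at once if the memory stick is disturbed (moved more than 20 mm) (distance of memory_stick_mid from where it was at the start of the episode above 0.02 m).
It also fails if it takes over 38 s, if anything falls off the work surface, if the arm or the gripper's body presses on something with over 40 N, if the wrist force passes 120 N, or if a joint passes its speed limit or range.

## Working session

There is one attempt and no reset: what is moved stays moved. The work goes in short steps, Python scripts to look and compute and a tool call to move; the robot and the scene stay as the last step left them, time stands still between calls to the robot, and variables do not carry over. Pictures are saved under pics/ and viewed, and the job is handed in when it is done.

Besides the shell and the picture viewer there is one more tool, called after "Request:" as a command line: name --argument value ..., lists and objects as JSON in quotes. carry_out: Moves the arm, as the interface text tells. Its arguments: {"type":"object","properties":{"slide":{"type":"array"},"dr":{"type":"array"},"fingers":{"type":"array"}},"required":["slide","dr","fingers"]}

```bash
mkdir -p pics; python3 - <<'E'
from plant import ctrl
import cv2
s=ctrl.get_state();print(s)
for n in("scene","side","wrist"):
    cv2.imwrite(f"pics/{n}0.png",ctrl.snapshot(n));print(n,ctrl.calibration(n))
E
```

```text
{'time': 0.0, 'joint_positions': array([-74.40744061,  34.38509406,  -0.14425594,  91.6792571 ,
         0.10348178,  54.02294559,  -4.57160114]), 'dq': array([-0.03894302,  0.07220408,  0.06316417,  0.06455919,  0.00781057,
        0.13436361, -0.09638369]), 'tau': array([ 9.48910347e-04, -7.65087175e+01,  1.49692073e+00, -2.52359694e+01,
       -5.25885215e-02,  1.66755117e-02,  1.67582443e-04]), 'tool_pos': array([247.67818281, 680.8569674 , 202.16350434]), 'orientation': array([[-9.39786963e-01,  3.41760630e-01, -3.67635828e-04],
       [ 3.41760791e-01,  9.39785817e-01, -1.47680703e-03],
       [-1.59215566e-04, -1.51352751e-03, -9.99998842e-01]]), 'ft_force': array([-0.71550324,  0.34128868, -0.0034952 ]), 'ft_torque': array([0.00075694, 0.06347803, 0.00914332]), 'opening': 93.33854318387763}
scene {'vfov': 52.949665143344646, 'cx': 259.0243291503399, 'cy': 189.711647492464, 'eye': array([ 64.16494203, 445.60578341, 603.9825451 ]), 'orientation': array([[-0.6678244 , -0.46680722,  0.57974269],
       [-0.74428405,  0.41128002, -0.52620338],
       [ 0.00719895, -0.7829047 , -0.6221    ]])}
side {'vfov': 49.503993173902, 'cx': 262.36324402233015, 'cy': 190.83081470337382, 'eye': array([494.17079779, 796.74474023, 428.17832492]), 'orientation': array([[-0.99641017, -0.02190778,  0.08177302],
       [-0.0836464 ,  0.40356996, -0.91111721],
       [-0.01304058, -0.91468647, -0.40395371]])}
wrist {'vfov': 58.72065322416853, 'cx': 256.0101238924115, 'cy': 189.52007561438307, 'T_tool_cam': array([[ 9.97132012e-04, -9.61090324e-01, -2.76232501e-01,
         7.66981835e+01],
       [ 9.99998582e-01,  5.83428629e-04,  1.57983940e-03,
        -5.02688600e-01],
       [-1.35720641e-03, -2.76233685e-01,  9.61089543e-01,
        -1.81435573e+02],
       [ 0.00000000e+00,  0.00000000e+00,  0.00000000e+00,
         1.00000000e+00]])}
```

View pics/scene0.png

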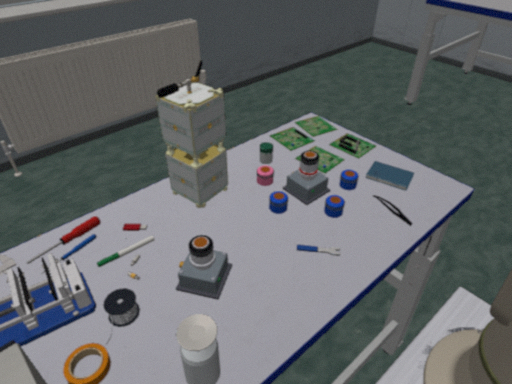

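View pics/side0.png

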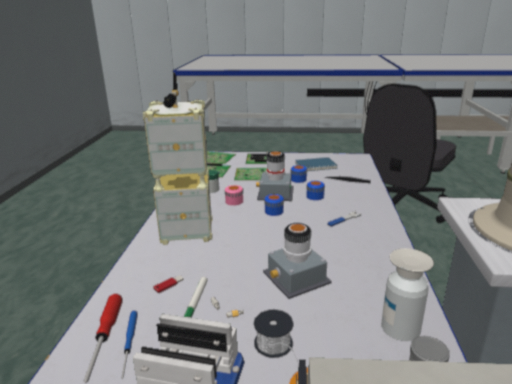

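View pics/wrist0.png

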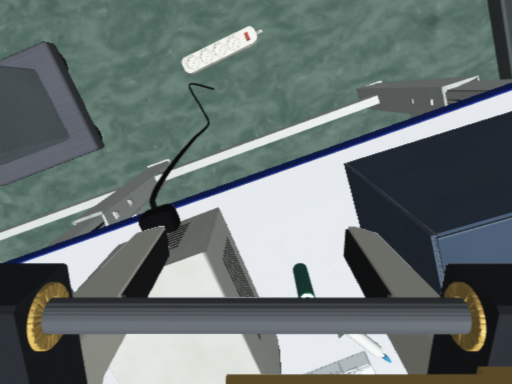

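```bash
python3 - <<'E'
import cv2,numpy as np
a=cv2.imread("pics/scene0.png");b=cv2.imread("pics/side0.png")
r=lambda i,x,y,w=70,h=75:cv2.resize(i[y:y+h,x:x+w],(w*5,h*5),interpolation=cv2.INTER_CUBIC)
cv2.imwrite("pics/z0.png",np.vstack([np.hstack([r(a,275,140,70,60),r(a,170,230,70,60)]),np.hstack([r(b,242,145,70,60),r(b,262,220,70,60)])]))
E
```

```text
(no output)
```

View pics/z0.png

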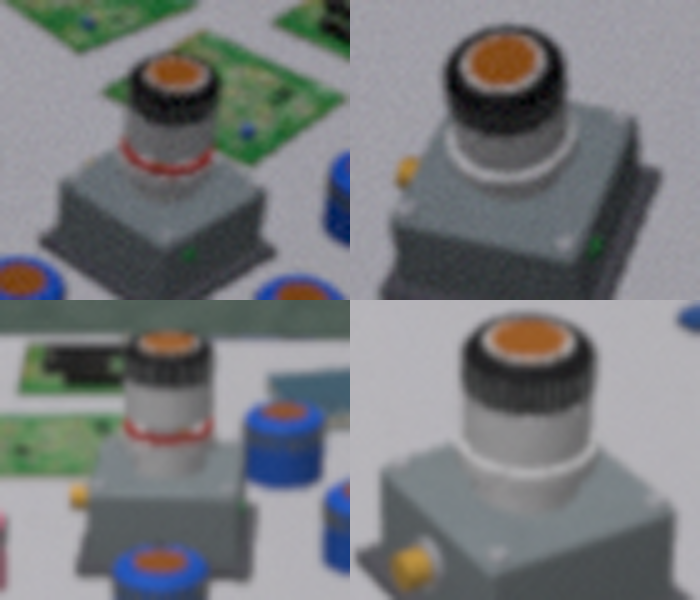

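```bash
cat > h.py <<'E'
from plant import ctrl
import numpy as np,cv2
def cam(n,st=None):
    c=ctrl.calibration(n)
    f=192/np.tan(np.radians(c["vfov"]/2))
    if n=="wrist":
        T=c["T_tool_cam"];R=st["orientation"]@T[:3,:3];e=st["tool_pos"]+st["orientation"]@T[:3,3]
    else: R=c["orientation"];e=c["eye"]
    return f,c["cx"],c["cy"],e,R
def ray(C,u,v):
    f,cx,cy,e,R=C
    d=R@np.array([(u-cx)/f,(v-cy)/f,1]);return e,d/np.linalg.norm(d)
def onz(C,u,v,z):
    e,d=ray(C,u,v);return e+d*(z-e[2])/d[2]
def tri(rays):
    A=0;b=0
    for e,d in rays:
        P=np.eye(3)-np.outer(d,d);A=A+P;b=b+P@e
    return np.linalg.solve(A,b)
E
python3 - <<'E'
from h import *
np.set_printoptions(precision=1,suppress=True)
S=cam("scene");D=cam("side")
for n,p,q,z in(("far",(310,154.4),(275.6,153.8),106),("near",(200.6,242),(297.6,227.6),98)):
    print(n,tri([ray(S,*p),ray(D,*q)]),onz(S,*p,z),onz(D,*q,z))
for n,u,v,z in(("key1",298,248,4),("key2",339,253,4),("tin",266,147,50),("stick",133,227,4),("pink",265,170,25),("blue1",278,195,30),("blue2",334,199,30),("blue3",348,173,30),("tower",226,185,0),("tower",200,203,0),("tower",168,185,0),("tablet",390,175,5),("tweez",393,208,5)): print(n,onz(S,u,v,z))
print(onz(S,287,185,0),onz(S,307,200,0),onz(S,330,189,0))
E
```

```text
far [ 546.8 -153.2  106. ] [ 548.3 -154.7  106. ] [ 546.1 -150.4  106. ]
near [491.3 198.3  99. ] [492.6 197.5  98. ] [491.1 196.9  98. ]
key1 [422.4   8.2   4. ]
key2 [356.1 -45.4   4. ]
tin [ 705.2 -160.1   50. ]
stick [709.3 237.3   4. ]
pink [ 654.4 -110.3   25. ]
blue1 [554.6 -60.1  30. ]
blue2 [ 457.8 -147.7   30. ]
blue3 [ 500.5 -254.9   30. ]
tower [697.2 -14.9   0. ]
tower [682.7  75.8   0. ]
tower [794.9  96.    0. ]
tablet [ 440.6 -361.6    5. ]
tweez [ 361.1 -252.4    5. ]
[ 594.1 -132.     0. ] [ 519.6 -126.2    0. ] [ 510.5 -201.9    0. ]
```

Request:
carry_out --slide '[[0,0,-40],[-38,-45,-40],[-76,-91,-40],[-113,-136,-40],[-151,-182,-40],[-189,-227,-40],[-226,-273,-40],[-264,-318,-40],[-302,-364,-40],[-340,-409,-40],[-377,-455,-40],[-415,-500,-40]]' --dr '[[0,0,0],[0,0,0],[0,0,0],[0,0,0],[0,0,0],[0,0,0],[0,0,0],[0,0,0],[0,0,0],[0,0,0],[0,0,0],[0,0,0]]' --fingers '[93,93,93,93,93,93,93,93,93,93,93,93]'

```text
time: 1.65
tool_pos: [467.1, 67.5, 243.2]
orientation: [[-0.94, 0.342, 0.0], [0.342, 0.94, -0.001], [-0.0, -0.001, -1.0]]
ft_force: [0.3, 1.3, 0.1]
opening: 93.1
```

Request:
carry_out --slide '[[-38,-45,0],[-76,-90,5],[-113,-135,10],[-151,-180,20],[-151,-180,20],[-151,-180,20]]' --dr '[[0,0,0],[0,0,0],[0,0,0],[0,0,0],[0,0,0],[0,0,0]]' --fingers '[93,93,93,93,93,93]'

```text
time: 2.4
tool_pos: [547.2, -152.7, 223.0]
orientation: [[-0.94, 0.342, -0.001], [0.342, 0.94, -0.0], [0.001, -0.001, -1.0]]
ft_force: [0.0, -0.8, 0.6]
opening: 93.5
```

```bash
python3 - <<'E'
from h import *
import pickle
s=ctrl.get_state();print(s["tool_pos"],s["joint_positions"],s["ft_force"])
w=ctrl.snapshot("wrist");cv2.imwrite("pics/w1.png",w);pickle.dump(s,open("s1.pkl","wb"))
p=onz(cam("scene"),0,0,0)
f,cx,cy,e,R=cam("wrist",s)
c=R.T@(np.array([547,-153,106])-e);print(cx+f*c[0]/c[2],cy+f*c[1]/c[2])
E
```

```text
[ 547.16159328 -152.74100239  222.98880727] [  1.34205258  22.47993427  11.76018604 111.80693303  -6.14358074
  46.35413791  86.49655327] [ 0.01923051 -0.82074222  0.57015369]
255.78055723795754 179.88913389214784
```

View pics/w1.png

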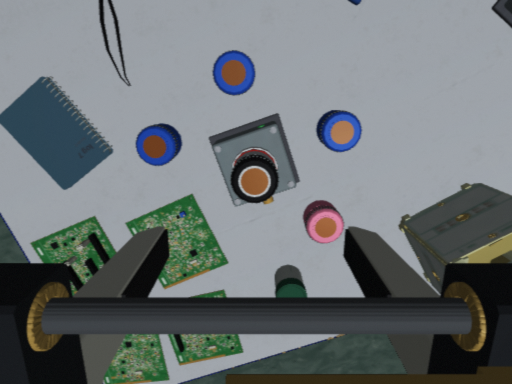

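```bash
python3 - <<'E'
from h import *
import pickle
s=pickle.load(open("s1.pkl","rb"));w=cv2.imread("pics/w1.png")
h=cv2.cvtColor(w,cv2.COLOR_BGR2HSV)
m=cv2.inRange(h,(5,100,60),(20,255,255))
n,l,st,c=cv2.connectedComponentsWithStats(m)
for i in range(1,n):
    if st[i,4]>60: print(st[i],c[i],onz(cam("wrist",s),*c[i],106))
S=cam("scene");D=cam("side")
C=[c[i] for i in range(1,n) if st[i,4]>60 and abs(c[i][0]-255)<8 and abs(c[i][1]-181)<8][0]
print(tri([ray(S,310,154.4),ray(D,275.6,153.8),ray(cam("wrist",s),*C)]))
x=w[100:220,195:315];cv2.imwrite("pics/w1z.png",cv2.resize(x,None,fx=5,fy=5,interpolation=cv2.INTER_CUBIC))
E
```

```text
[222  61  23  24 443] [233.1738149   72.37471783] [ 454.23289364 -139.26295411  106.        ]
[331 121  22  22 375] [341.82133333 131.832     ] [532.00884535 -68.12440018 106.        ]
[144 136  21  22 366] [154.10382514 146.27595628] [ 487.94643094 -226.50769652  106.        ]
[241 169  27  26 542] [254.1402214  181.12177122] [ 547.5747965  -154.78489953  106.        ]
[315 218  21  20 323] [325.33436533 227.10835913] [ 612.32398629 -107.18110564  106.        ]
[165 270  44  19  64] [187.53125  278.203125] [ 617.85078148 -250.05633686  106.        ]
[ 29 283  38  34 312] [ 46.40064103 297.86538462] [ 590.04402268 -391.41019243  106.        ]
[ 31 324  30  27 239] [ 43.42259414 338.37656904] [ 631.49549816 -418.39430912  106.        ]
[ 547.39058857 -154.54941543  105.45357989]
```

View pics/w1z.png

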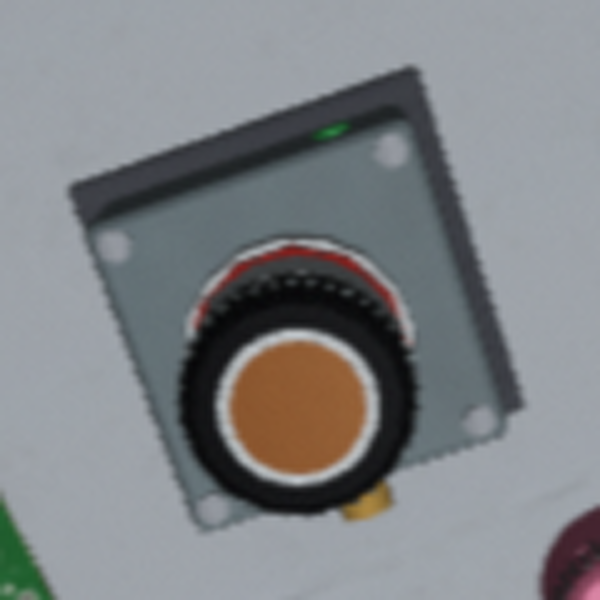

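Request:
carry_out --slide '[[-1,-1.7,50],[-1,-1.7,95],[-1,-1.7,115],[-1,-1.7,123],[-1,-1.7,123],[-1,-1.7,123]]' --dr '[[0,0,0],[0,0,0],[0,0,0],[0,0,0],[0,0,0],[0,0,0]]' --fingers '[80,80,80,80,70,60]'

```text
time: 3.2
tool_pos: [548.2, -153.7, 101.4]
orientation: [[-0.94, 0.34, 0.001], [0.34, 0.94, -0.0], [-0.001, 0.0, -1.0]]
ft_force: [0.5, -0.2, -0.2]
opening: 64.6
```

```bash
python3 - <<'E'
from h import *
s=ctrl.get_state();print(s["tool_pos"],s["opening"],s["ft_force"])
a=ctrl.snapshot("scene");b=ctrl.snapshot("side");w=ctrl.snapshot("wrist")
z=lambda i,x,y:cv2.resize(i[y:y+90,x:x+80],None,fx=5,fy=5,interpolation=cv2.INTER_CUBIC)
cv2.imwrite("pics/d.png",np.hstack([z(a,270,120),z(b,235,115)]));cv2.imwrite("pics/w2.png",w)
E
```

```text
[ 548.18282979 -153.7074642   101.3532746 ] 64.58962896312426 [ 0.47676992 -0.2443015  -0.21708277]
```

View pics/d.png

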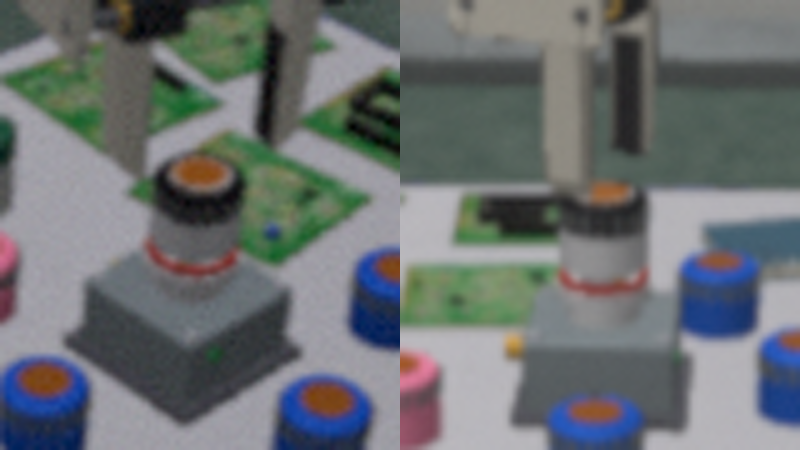

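View pics/w2.png

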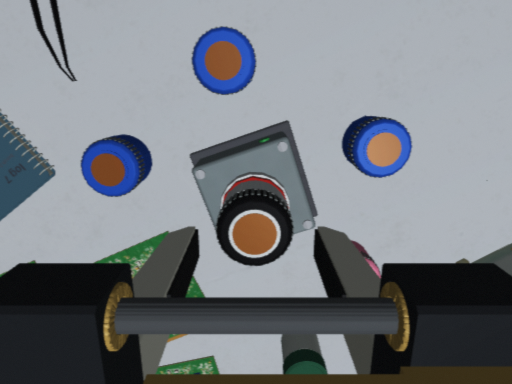

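```bash
python3 - <<'E'
from h import *
np.set_printoptions(precision=1,suppress=True)
s=ctrl.get_state();print(s["tool_pos"],s["opening"],s["time"])
def pr(C,p):
    f,cx,cy,e,R=C;c=R.T@(np.array(p)-e);return cx+f*c[0]/c[2],cy+f*c[1]/c[2]
t=s["tool_pos"];R=s["orientation"]
W=cam("wrist",s)
for n,C in(("scene",cam("scene")),("side",cam("side")),("wrist",W)):
    print(n,"collar top",pr(C,[547.4,-154.6,106]))
    for sg in(-1,1): print("  tip",pr(C,t+R@np.array([0,sg*32,22])))
w=cv2.imread("pics/w2.png")
m=cv2.inRange(cv2.cvtColor(w,cv2.COLOR_BGR2HSV),(5,100,60),(20,255,255))
n,l,st,c=cv2.connectedComponentsWithStats(m)
for i in range(1,n):
    if st[i,4]>300: print(st[i],c[i],onz(W,*c[i],106))
cv2.imwrite("pics/scene3.png",ctrl.snapshot("scene"))
E
```

```text
[ 548.  -153.9  101.1] 60.435904907322694 3.35
scene collar top (np.float64(310.27847524238996), np.float64(154.5736186216265))
  tip (np.float64(320.66141680404894), np.float64(161.24580229483863))
  tip (np.float64(296.8907376634495), np.float64(166.80964865428464))
side collar top (np.float64(275.1481834826642), np.float64(153.22936390489562))
  tip (np.float64(279.93523389458517), np.float64(159.7508535796657))
  tip (np.float64(269.5771953591418), np.float64(168.14289813568467))
wrist collar top (np.float64(254.89035937980762), np.float64(233.589122464848))
  tip (np.float64(205.83689115983714), np.float64(217.08889876342857))
  tip (np.float64(306.63133031988), np.float64(217.13468820369474))
[ 206   42   35   38 1052] [222.8  60.1] [ 456.6 -138.3  106. ]
[368 133  33  33 844] [383.6 149. ] [525.4 -75.4 106. ]
[ 92 154  32  32 811] [107.5 169.4] [ 486.4 -215.4  106. ]
[ 233  214   43   40 1388] [254.1 233.6] [ 547.3 -155.   106. ]
```

View pics/scene3.png

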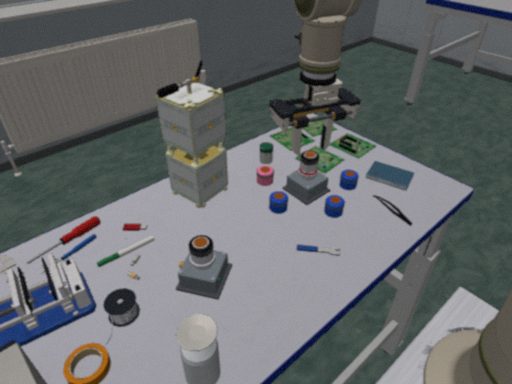

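```bash
python3 - <<'E'
from h import *
w=cv2.imread("pics/w2.png")
cv2.imwrite("pics/w2z.png",cv2.resize(w[180:340,120:390],None,fx=2.9,fy=2.9,interpolation=cv2.INTER_CUBIC))
E
```

```text
(no output)
```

View pics/w2z.png

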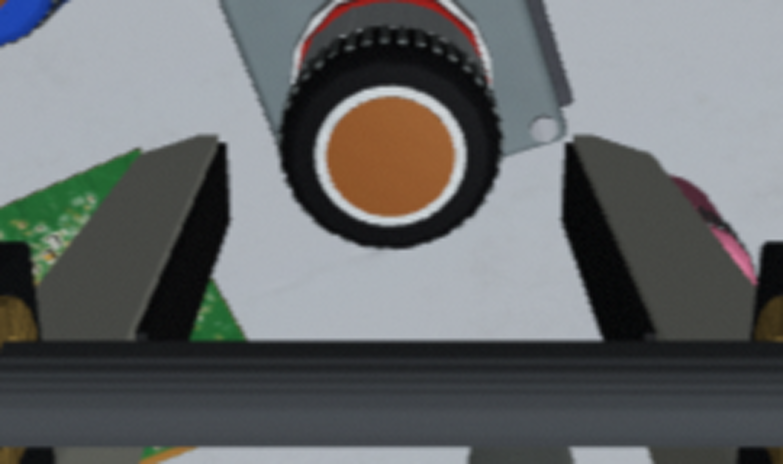

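```bash
python3 - <<'E'
from h import *
print(ctrl.get_state()["opening"])
a=cv2.imread("pics/scene3.png");b=ctrl.snapshot("side");cv2.imwrite("pics/side3.png",b)
z=lambda i,x,y:cv2.resize(i[y:y+85,x:x+57],None,fx=7,fy=7,interpolation=cv2.INTER_CUBIC)
cv2.imwrite("pics/d3.png",np.hstack([z(a,280,85),z(b,255,85)]))
cv2.imwrite("pics/side3b.png",b)
E
```

```text
60.3541310280119
```

View pics/d3.png

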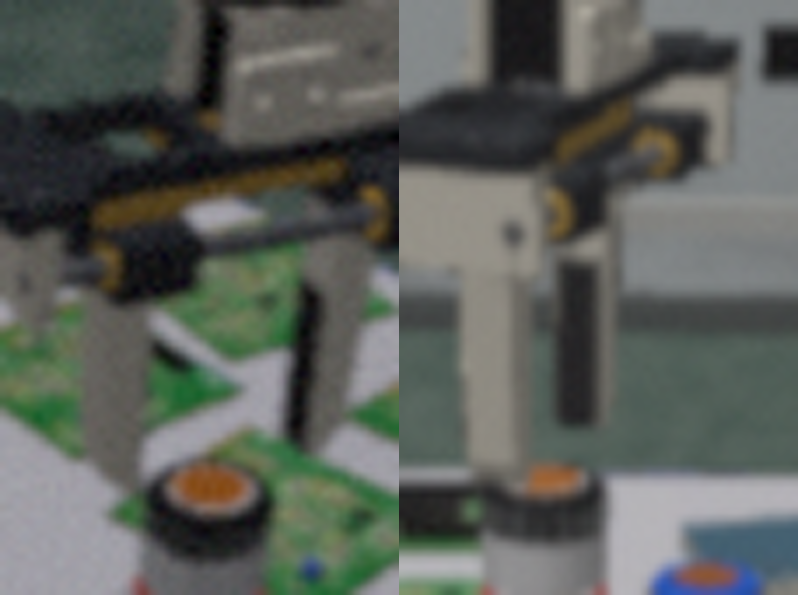

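View pics/side3.png

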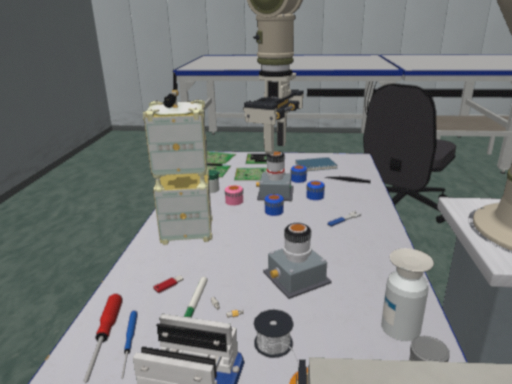

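```bash
python3 - <<'E'
from h import *
np.set_printoptions(precision=1,suppress=True)
S=cam("scene");D=cam("side")
s=ctrl.get_state();t=s["tool_pos"];R=s["orientation"];W=cam("wrist",s)
for p,q,w in(((299,154),(271.5,152.5),(198.6,242)),((322,149.5),(280.5,145.7),(315,242))):
    for rs in ([ray(S,*p),ray(D,*q)],[ray(S,*p),ray(D,*q),ray(W,*w)]):
        x=tri(rs);print(x,R.T@(x-t))
def pr(C,p):
    f,cx,cy,e,R=C;c=R.T@(np.array(p)-e);return np.array([cx+f*c[0]/c[2],cy+f*c[1]/c[2]])
for z in(-20,-10,0,22):
  for sg in(-1,1):
    p=t+R@np.array([0,sg*32,z]);print(z,sg,pr(S,p),pr(D,p),pr(W,p))
E
```

```text
[ 554.  -121.8  118.7] [  5.2  32.4 -17.9]
[ 560.2 -170.6   97.7] [-17.3 -11.4   3.1]
[ 535.3 -180.5  116. ] [  2.8 -29.2 -15.2]
[ 529.7 -136.4  138.9] [ 23.   10.4 -38.1]
-20 -1 [322.6 146.6] [280.1 143.7] [194.5 245.9]
-20 1 [298.2 152. ] [269.6 151.3] [318.3 245.9]
-10 -1 [322.2 150.2] [280.1 147.6] [197.6 237.9]
-10 1 [297.9 155.6] [269.6 155.4] [315.1 237.9]
0 -1 [321.7 153.7] [280.  151.5] [200.5 230.7]
0 1 [297.6 159.2] [269.6 159.5] [312.2 230.7]
22 -1 [320.7 161.4] [280.  159.9] [205.8 217.1]
22 1 [296.9 166.9] [269.7 168.3] [306.6 217.1]
```

Request:
carry_out --slide '[[0,0,0],[0,0,0],[0,0,0],[0,0,0]]' --dr '[[0,0,0],[0,0,0],[0,0,0],[0,0,0]]' --fingers '[38,38,38,38]'

```text
time: 3.95
tool_pos: [547.8, -154.0, 100.7]
orientation: [[-0.94, 0.341, 0.0], [0.341, 0.94, -0.0], [-0.0, -0.0, -1.0]]
ft_force: [-0.1, 0.2, -0.0]
opening: 38.5
```

Request:
carry_out --slide '[[0,-0.8,0],[0,-0.8,0],[0,-0.8,0],[0,-0.8,13],[0,-0.8,26],[0,-0.8,38],[0,-0.8,38]]' --dr '[[0,0,0],[0,0,0],[0,0,0],[0,0,0],[0,0,0],[0,0,0],[0,0,0]]' --fingers '[64,64,64,64,64,64,64]'

```text
time: 4.82
tool_pos: [546.7, -154.6, 61.3]
orientation: [[-0.94, 0.341, -0.002], [0.341, 0.94, 0.0], [0.002, -0.001, -1.0]]
ft_force: [0.2, -1.0, 0.5]
opening: 63.9
```

```bash
cat > look.py <<'E'
from h import *
import sys
s=ctrl.get_state();print(s["tool_pos"],s["opening"],s["ft_force"],s["ft_torque"],s["joint_positions"][6],s["time"])
a=ctrl.snapshot("scene");b=ctrl.snapshot("side")
z=lambda i,x,y:cv2.resize(i[y:y+85,x:x+57],None,fx=7,fy=7,interpolation=cv2.INTER_CUBIC)
cv2.imwrite(f"pics/{sys.argv[1]}.png",np.hstack([z(a,280,125),z(b,247,120)]))
E
python3 look.py d4
```

```text
[ 546.70536429 -154.60802311   61.33496188] 63.917399004445834 [ 0.21818953 -0.97398587  0.54199586] [ 0.02282531  0.07178054 -0.0146828 ] 90.19023699744714 4.825
```

View pics/d4.png

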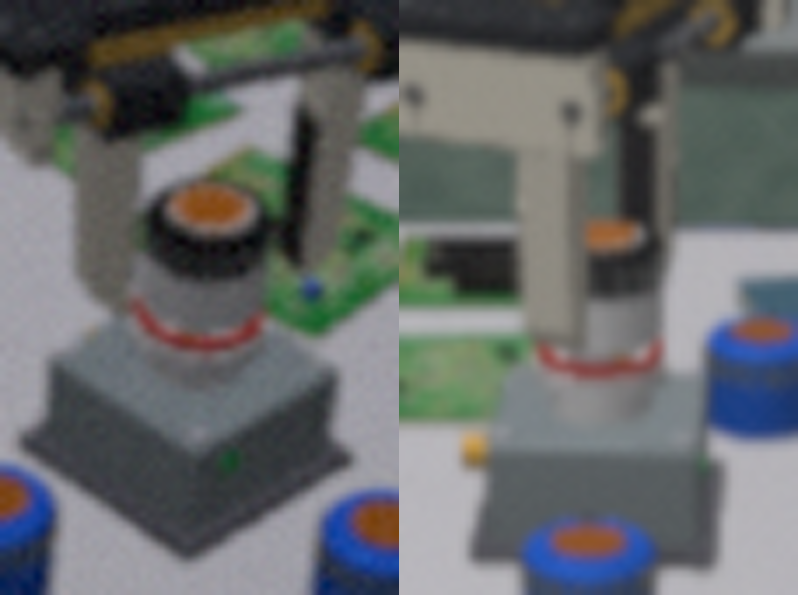

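Request:
carry_out --slide '[[0,0,0],[0,0,0],[0,0,0],[0,0,0],[0,0,0]]' --dr '[[0,0,0],[0,0,0],[0,0,0],[0,0,0],[0,0,0]]' --fingers '[25,25,25,25,25]'

```text
time: 5.55
tool_pos: [547.6, -154.9, 62.7]
orientation: [[-0.94, 0.341, 0.0], [0.341, 0.94, -0.0], [-0.0, -0.0, -1.0]]
ft_force: [-0.7, 0.3, 2.7]
opening: 43.0
```

```bash
python3 look.py d5
```

```text
[ 547.60759619 -154.88644315   62.70418044] 42.97232622924144 [-0.66470183  0.25371057  2.65340028] [-0.00637726 -0.02670476 -0.0107209 ] 90.18879345631971 5.55
```

View pics/d5.png

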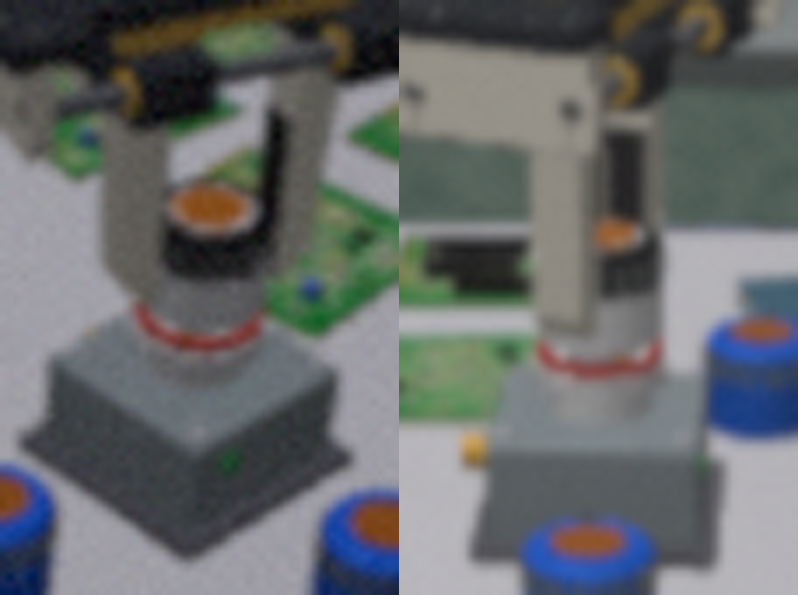

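Request:
carry_out --slide '[[0,0,1],[0,0,2],[0,0,3],[0,0,3],[0,0,3],[0,0,3]]' --dr '[[0,0,0],[0,0,0],[0,0,0],[0,0,0.05],[0,0,0.1],[0,0,0.15]]' --fingers '[25,25,25,25,25,25]'

```text
time: 6.4
tool_pos: [548.9, -155.3, 62.0]
orientation: [[-0.878, 0.478, 0.004], [0.478, 0.878, -0.001], [-0.004, 0.001, -1.0]]
ft_force: [-2.4, 2.0, 27.9]
opening: 43.0
```

Request:
carry_out --slide '[[0.5,0.3,1.5],[0.5,0.3,1.5],[0.5,0.3,1.5],[0.5,0.3,1.5],[0.5,0.3,1.5],[0.5,0.3,1.5]]' --dr '[[0,0,0.1],[0,0,0.2],[0,0,0.3],[0,0,0.4],[0,0,0.5],[0,0,0.5]]' --fingers '[25,25,25,25,25,25]'

```text
time: 7.15
tool_pos: [549.4, -155.7, 62.1]
orientation: [[-0.539, 0.842, 0.006], [0.842, 0.539, -0.002], [-0.005, 0.004, -1.0]]
ft_force: [-4.3, -0.3, 21.0]
opening: 42.8
```

Request:
carry_out --slide '[[1.7,-1,1.2],[1.7,-1,1.2],[1.7,-1,1.2],[1.7,-1,1.2],[1.7,-1,1.2],[1.7,-1,1.2]]' --dr '[[0,0,0.1],[0,0,0.2],[0,0,0.3],[0,0,0.4],[0,0,0.5],[0,0,0.5]]' --fingers '[25,25,25,25,25,25]'

```text
time: 7.9
tool_pos: [548.7, -155.5, 61.7]
orientation: [[-0.068, 0.998, 0.008], [0.998, 0.068, -0.003], [-0.003, 0.008, -1.0]]
ft_force: [-0.2, -0.2, 11.0]
opening: 42.9
```

```bash
python3 look.py d6
```

```text
[ 548.66527364 -155.54143211   61.7079809 ] 42.87590617812168 [-0.22002944 -0.20692085 10.97506791] [-0.28966492  0.15897103 -0.08183556] 47.301161084110554 7.9
```

View pics/d6.png

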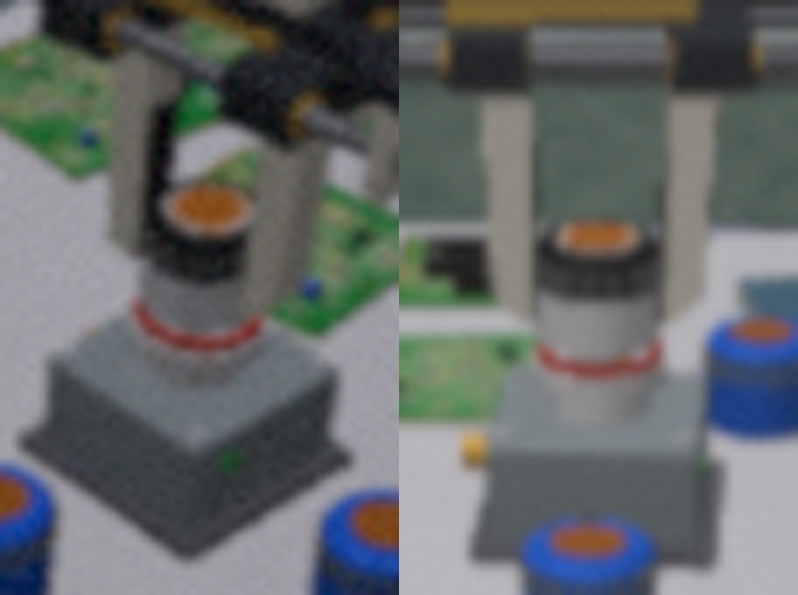

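Request:
carry_out --slide '[[0.5,-0.5,1.4],[0.5,-0.5,1.4],[0.5,-0.5,1.4],[0.5,-0.5,1.4],[0.5,-0.5,1.4],[0.5,-0.5,1.4]]' --dr '[[0.008,0,0.1],[0.008,0,0.2],[0.008,0,0.3],[0.008,0,0.4],[0.008,0,0.5],[0.008,0,0.5]]' --fingers '[25,25,25,25,25,25]'

```text
time: 8.75
tool_pos: [547.5, -154.6, 60.6]
orientation: [[0.418, 0.908, -0.0], [0.908, -0.418, -0.0], [-0.001, -0.0, -1.0]]
ft_force: [-2.2, 1.9, 10.4]
opening: 43.0
```

Request:
carry_out --slide '[[0,0,1.5],[0,0,1.5],[0,0,1.5],[0,0,1.5],[0,0,1.5]]' --dr '[[0,0,0.1],[0,0,0.2],[0,0,0.3],[0,0,0.4],[0,0,0.4]]' --fingers '[25,25,25,25,25]'

```text
time: 9.38
tool_pos: [549.3, -154.5, 61.2]
orientation: [[0.74, 0.673, 0.004], [0.673, -0.74, 0.0], [0.003, 0.002, -1.0]]
ft_force: [-0.4, 4.4, 27.1]
opening: 43.3
```

```bash
python3 look.py d7
```

```text
[ 549.28218887 -154.48021699   61.16695642] 43.26920688953829 [-0.41539577  4.36527451 27.11322403] [ 0.84175813  0.40819634 -0.16907072] 11.237400158356404 9.375
```

View pics/d7.png

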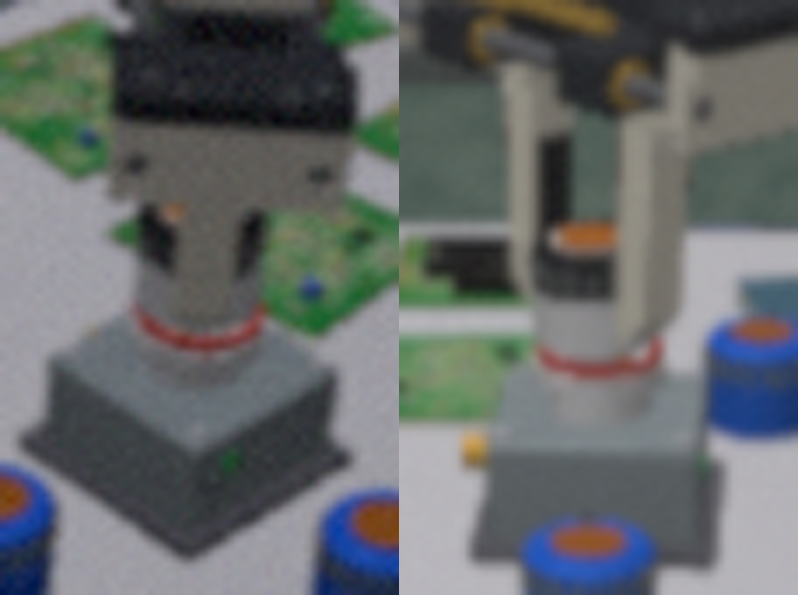

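Request:
carry_out --slide '[[-1.4,-1,0],[-1.4,-1,1.2],[-1.4,-1,1.2],[-1.4,-1,1.2],[-1.4,-1,1.2]]' --dr '[[0,0,0],[0,0,-0.06],[0,0,-0.12],[0,0,-0.18],[0,0,-0.18]]' --fingers '[25,25,25,25,25]'

```text
time: 10.1
tool_pos: [549.2, -156.0, 61.5]
orientation: [[0.606, 0.795, 0.008], [0.795, -0.606, -0.001], [0.004, 0.006, -1.0]]
ft_force: [0.5, 0.5, 17.7]
opening: 43.2
```

```bash
python3 - <<'E'
from h import *
np.set_printoptions(precision=3,suppress=True)
for i in range(5):
    s=ctrl.get_state();print(s["time"],s["tool_pos"],s["ft_force"],s["orientation"][:,2]); w=ctrl.snapshot("wrist")
cv2.imwrite("pics/w8.png",w)
E
```

```text
10.1 [ 549.171 -155.995   61.495] [ 0.453  0.517 17.654] [ 0.008 -0.001 -1.   ]
10.15 [ 549.162 -156.011   61.463] [ 0.528  0.1   17.954] [ 0.007 -0.001 -1.   ]
10.2 [ 549.167 -156.      61.479] [-0.255  0.258 17.565] [ 0.007 -0.001 -1.   ]
10.25 [ 549.147 -155.973   61.465] [ 0.112 -0.606 18.258] [ 0.007 -0.001 -1.   ]
10.3 [ 549.145 -155.98    61.443] [ 0.419 -0.556 17.483] [ 0.007 -0.001 -1.   ]
```

View pics/w8.png

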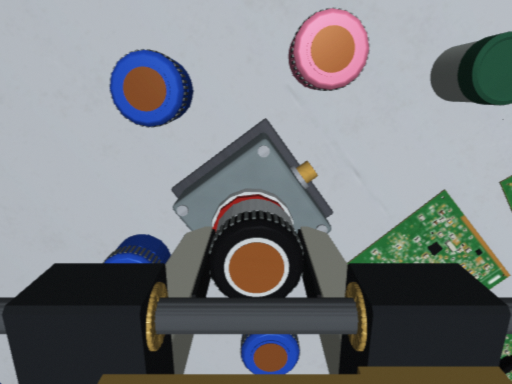

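```bash
python3 - <<'E'
from h import *
import pickle
np.set_printoptions(precision=2,suppress=True)
s1=pickle.load(open("s1.pkl","rb"));s=ctrl.get_state()
a=np.array([(117,247),(393,150),(480,420),(215,510)])/5+[195,100]
W1=cam("wrist",s1);W8=cam("wrist",s)
for z in(46,49,52):
    P=np.array([onz(W1,*p,z) for p in a]);Q=np.array([onz(W8,*p,z) for p in((181,210),(264,152),(323,229))])
    print(z,P.mean(0),np.linalg.norm(P[0]-P[2]),np.linalg.norm(P[1]-P[3]),(Q[0]+Q[2])/2,np.linalg.norm(Q[0]-Q[2]),np.linalg.norm(Q[0]-Q[1]),np.linalg.norm(P[0]-P[1]))
w=cv2.imread("pics/w8.png");cv2.imwrite("pics/w8z.png",cv2.resize(w[110:310,160:345],None,fx=3,fy=3,interpolation=cv2.INTER_CUBIC))
m=cv2.inRange(cv2.cvtColor(w,cv2.COLOR_BGR2HSV),(5,100,60),(20,255,255))
n,l,st,c=cv2.connectedComponentsWithStats(m)
for i in range(1,n):
    if st[i,4]>300: print(st[i],c[i],onz(W8,*c[i],106),onz(W8,*c[i],104))
E
```

```text
46 [ 547.75 -153.74   46.  ] 86.50016518953542 87.49997934014003 [ 548.32 -154.28   46.  ] 88.27299457294409 61.69371373459817 61.504997835505336
49 [ 547.15 -153.51   49.  ] 85.77628564115948 86.76773281334017 [ 549.02 -153.39   49.  ] 86.93002097193904 60.75511377778964 60.990291187737924
52 [ 546.54 -153.29   52.  ] 85.05240609278344 86.03548628654032 [ 549.72 -152.49   52.  ] 85.58704737093403 59.81651382098109 60.47558453997051
[ 311   25   44   48 1618] [332.38  48.41] [ 627.57 -100.27  106.  ] [ 628.05 -100.34  104.  ]
[ 124   67   42   44 1434] [144.24  88.52] [561.88 -68.33 106.  ] [561.41 -67.94 104.  ]
[ 229  243   55   50 2166] [256.1  267.39] [ 549.72 -155.32  106.  ] [ 549.07 -156.19  104.  ]
[254 344  33  27 703] [270.07 357.11] [ 525.82 -197.86  106.  ] [ 524.82 -199.36  104.  ]
```

View pics/w8z.png

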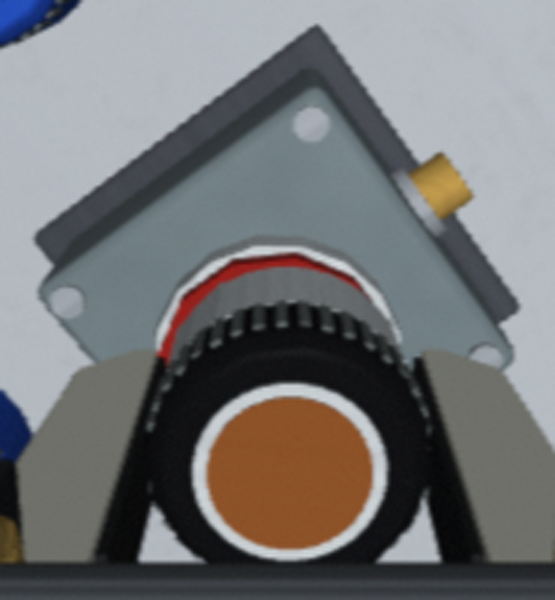

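Request:
carry_out --slide '[[1,-3.3,0.5],[1,-3.3,0.5],[1,-3.3,0.5]]' --dr '[[0.006,-0.004,0],[0.006,-0.004,0],[0.006,-0.004,0]]' --fingers '[25,25,25]'

```text
time: 10.72
tool_pos: [548.0, -153.5, 61.5]
orientation: [[0.607, 0.795, 0.002], [0.795, -0.607, -0.001], [0.001, 0.002, -1.0]]
ft_force: [0.2, -0.3, 8.8]
opening: 43.1
```

Request:
carry_out --slide '[[0,0,1],[0,0,1.2],[0,0,1.2],[0,0,1.2],[0,0,1.2],[0,0,1.2]]' --dr '[[0,0,-0.05],[0,0,-0.1],[0,0,-0.15],[0,0,-0.2],[0,0,-0.25],[0,0,-0.25]]' --fingers '[25,25,25,25,25,25]'

```text
time: 11.48
tool_pos: [547.7, -153.5, 60.0]
orientation: [[0.391, 0.92, 0.001], [0.92, -0.391, -0.001], [-0.0, 0.001, -1.0]]
ft_force: [0.5, -0.6, -0.5]
opening: 42.7
```

Request:
carry_out --slide '[[0,0,0.8],[0,0,1.6],[0,0,2.4],[0,0,2.4]]' --dr '[[0,0,0],[0,0,0],[0,0,0],[0,0,0]]' --fingers '[25,25,25,25]'

```text
time: 11.98
tool_pos: [547.8, -154.0, 57.8]
orientation: [[0.391, 0.92, 0.002], [0.92, -0.391, -0.001], [-0.001, 0.002, -1.0]]
ft_force: [0.0, -1.6, 3.6]
opening: 43.1
```

Request:
carry_out --slide '[[0,0.2,1],[0,0.2,2],[0,0.2,3],[0,0.2,4],[0,0.2,5],[0,0.2,5],[0,0.2,5]]' --dr '[[0,0,0],[0,0,0],[0,0,0],[0,0,0],[0,0,0],[0,0,0],[0,0,0]]' --fingers '[25,25,25,25,25,25,25]'

```text
time: 12.85
tool_pos: [547.5, -154.7, 53.9]
orientation: [[0.392, 0.92, 0.002], [0.92, -0.392, -0.001], [-0.0, 0.002, -1.0]]
ft_force: [-5.2, -1.0, 21.1]
opening: 43.1
```

```bash
python3 look.py d9; python3 - <<'E'
from h import *
cv2.imwrite("pics/w9.png",ctrl.snapshot("wrist"))
E
```

```text
[ 547.4913701  -154.73341089   53.92196111] 43.08114869277753 [-5.19914219 -1.04204815 21.099978  ] [-0.25218146  1.17840081  0.20799122] 29.41351223554261 12.85
```

View pics/d9.png

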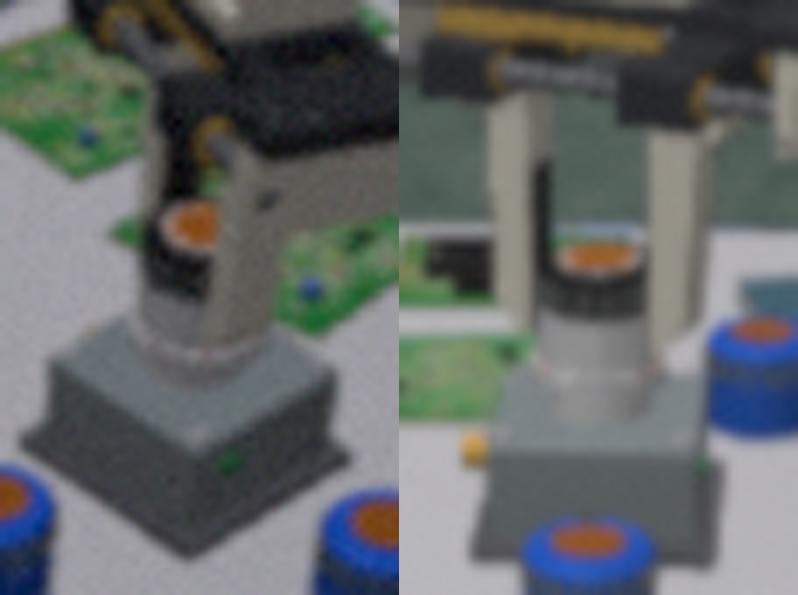

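View pics/w9.png

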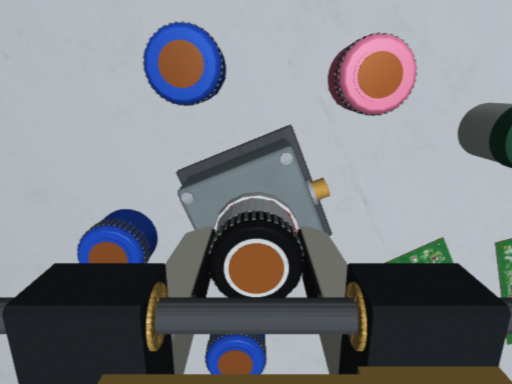

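Request:
carry_out --slide '[[1,0,1.6],[1,0,2],[1,0,2],[1,0,2]]' --dr '[[0.001,0,0],[0.001,0,0],[0.001,0,0],[0.001,0,0]]' --fingers '[25,25,25,25]'

```text
time: 13.5
tool_pos: [547.4, -154.7, 53.7]
orientation: [[0.393, 0.919, 0.002], [0.919, -0.393, -0.001], [0.0, 0.002, -1.0]]
ft_force: [-7.5, -1.7, 27.9]
opening: 43.3
```

```bash
python3 look.py d10; python3 - <<'E'
from h import *
w=ctrl.snapshot("wrist")
cv2.imwrite("pics/w10.png",cv2.resize(w[180:300,180:330],None,fx=5,fy=5,interpolation=cv2.INTER_CUBIC))
E
```

```text
[ 547.43057334 -154.74479875   53.71860434] 43.32327627953931 [-7.51504243 -1.71552993 27.91988303] [-0.17621276  1.56100783  0.22006153] 29.423936147052316 13.5
```

View pics/w10.png

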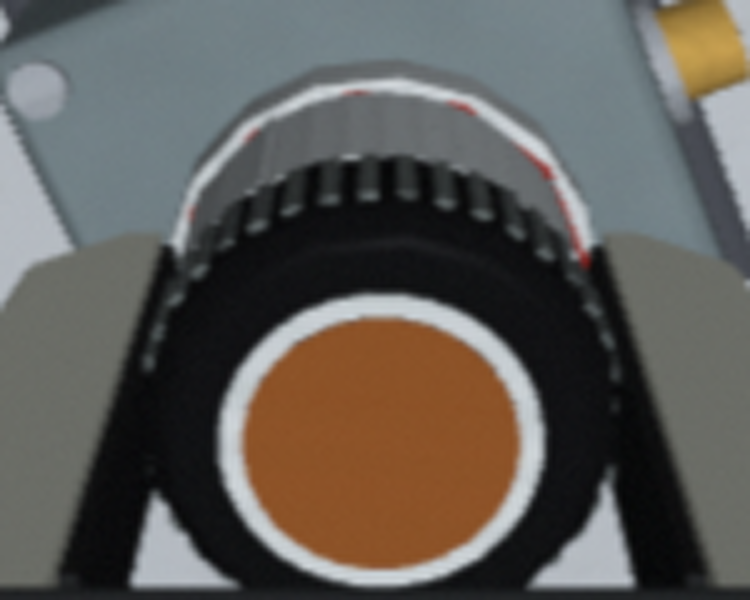

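View pics/d10.png

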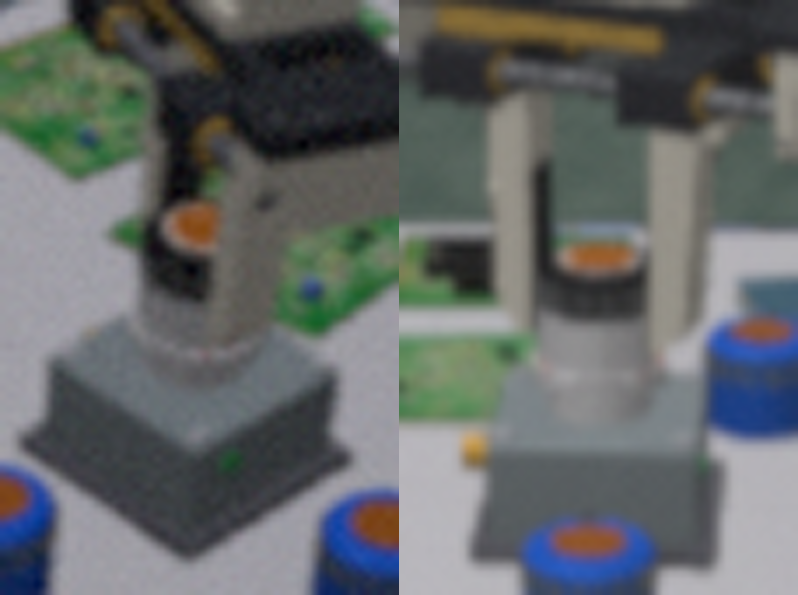

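```bash
python3 - <<'E'
from h import *
def am(w):
    m=cv2.inRange(cv2.cvtColor(w,cv2.COLOR_BGR2HSV),(5,100,60),(20,255,255))
    n,l,st,c=cv2.connectedComponentsWithStats(m)
    return [(st[i],c[i]) for i in range(1,n) if st[i,4]>300 and abs(c[i][0]-256)<8]
w=ctrl.snapshot("wrist")
print(am(cv2.imread("pics/w8.png")),am(cv2.imread("pics/w9.png")),am(w))
s=ctrl.get_state();print(s["tool_pos"],s["ft_force"],s["time"])
a,b,c=(am(x)[0][1] for x in(cv2.imread("pics/w8.png"),cv2.imread("pics/w9.png"),w))
f,cx,cy,e,R=cam("wrist",s)
def pr(p):
    k=R.T@(np.array(p)-e);return cx+f*k[0]/k[2],cy+f*k[1]/k[2]
for z in(97,98,99,100): print(z,pr([s["tool_pos"][0],s["tool_pos"][1],z]))
cv2.imwrite("pics/scene11.png",ctrl.snapshot("scene"))
E
```

```text
[(array([ 229,  243,   55,   50, 2166], dtype=int32), array([256.10249307, 267.38827331]))] [(array([ 229,  244,   55,   49, 2137], dtype=int32), array([255.84604586, 268.09733271]))] [(array([ 229,  244,   55,   50, 2142], dtype=int32), array([255.7605042 , 268.24603175]))]
[ 547.42562382 -154.734141     53.7116128 ] [-7.20776762 -0.58374452 28.88191125] 13.7
97 (np.float64(255.77576253773606), np.float64(268.02954610750186))
98 (np.float64(255.77937537296953), np.float64(269.1364981317294))
99 (np.float64(255.78303395572348), np.float64(270.25746693422326))
100 (np.float64(255.78673916045113), np.float64(271.3927204424481))
```

View pics/scene11.png

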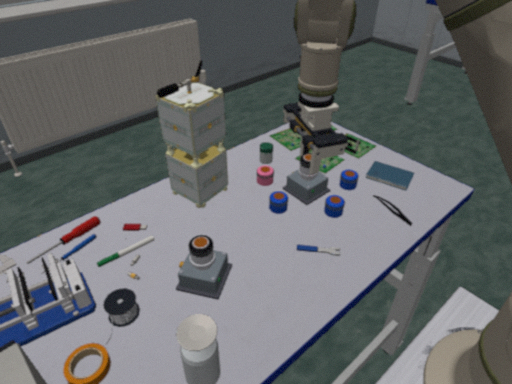

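Request:
carry_out --slide '[[-0.1,-0.3,1.2],[-0.1,-0.3,2],[-0.1,-0.3,2.2],[-0.1,-0.3,2.2]]' --dr '[[0.002,0,-0.02],[0.002,0,-0.03],[0.002,0,-0.03],[0.002,0,-0.03]]' --fingers '[25,25,25,25]'

```text
time: 14.25
tool_pos: [547.5, -154.9, 53.6]
orientation: [[0.367, 0.93, 0.003], [0.93, -0.367, 0.001], [0.002, 0.002, -1.0]]
ft_force: [-5.5, 2.2, 30.9]
opening: 43.0
```

```bash
cat > chk.py <<'E'
from h import *
import sys
np.set_printoptions(precision=3,suppress=True)
def am(w):
    m=cv2.inRange(cv2.cvtColor(w,cv2.COLOR_BGR2HSV),(5,100,60),(20,255,255))
    n,l,st,c=cv2.connectedComponentsWithStats(m)
    return [(st[i],c[i]) for i in range(1,n) if st[i,4]>300 and abs(c[i][0]-256)<8]
s=ctrl.get_state();print(s["tool_pos"],s["ft_force"],s["ft_torque"],s["orientation"][:,2],s["time"])
w=ctrl.snapshot("wrist");print(am(w))
cv2.imwrite(f"pics/{sys.argv[1]}.png",cv2.resize(w[180:300,180:330],None,fx=5,fy=5,interpolation=cv2.INTER_CUBIC))
E
python3 chk.py w12
```

```text
[ 547.513 -154.893   53.579] [-5.483  2.206 30.884] [ 0.416  1.222 -0.141] [ 0.003  0.001 -1.   ] 14.25
[(array([ 229,  244,   55,   50, 2150], dtype=int32), array([255.762, 268.411]))]
```

View pics/w12.png

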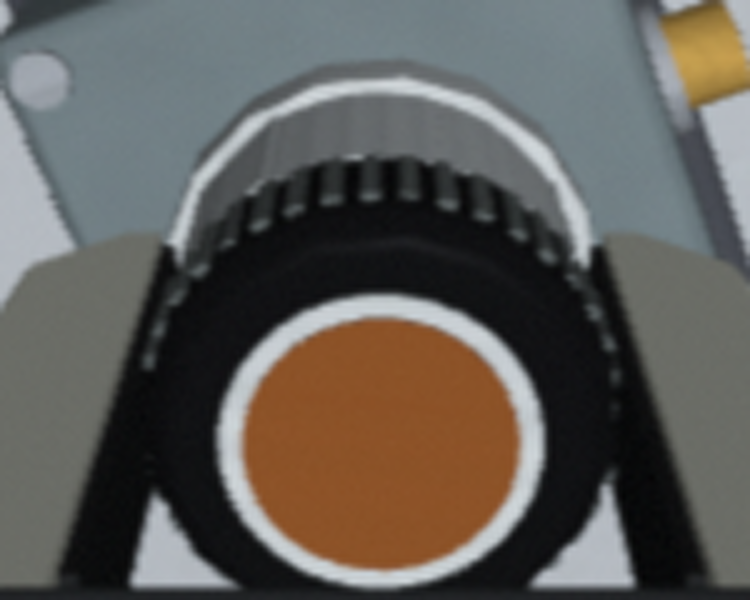

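```bash
python3 chk.py w13; python3 -c "
from plant import ctrl
print(ctrl.sign_off())"
```

```text
[ 547.485 -154.892   53.587] [-5.242  1.899 30.985] [ 0.379  1.188 -0.176] [ 0.003  0.001 -1.   ] 14.3
[(array([ 229,  244,   55,   50, 2151], dtype=int32), array([255.752, 268.403]))]
the job is handed in; nothing more can be done
None
```

The collar on the far head (about x 547, y −154) was the unseated one. I turned it about 93° until it dropped over the pins, then pushed it home. I handed in at 14.3 s, still gripping it and pushing down.

**Last checks**
- **Seating:** the tool came down about 8 mm from the riding height and met a stiff stop at about 31 N. After a small relief turn of 0.03 rad, the last wrist picture showed no red spring ring.
- **Level and steady:** the tool was level to about 0.003 rad, and position and force held steady between the last readings.
- **Centring:** the collar sits about 1.4 mm from my image estimate of the seat centre; that estimate is only good to a millimetre or two.
- **Bystanders:** the last scene picture shows the key, tin, memory stick and other head where they were. I judged this by eye.

**What disagreed**
- **Finger length:** the fingertips sit about 16 mm behind the TCP, not 22 mm ahead as stated. All three cameras agreed, and closing the fingers above the collar met nothing, so I went about 38 mm lower than stated.
- **First sweep:** my first turn passed over the pins without dropping, because the collar was off centre by about 2 mm. I recentred and swept back, and it dropped.
- **Grip slip:** the wrist picture suggests the collar slipped up to about 0.8 mm in the grip during the push. The full 8 mm drop therefore rests more on the stiff stop and the missing red ring than on tool height.
- **Side load:** about 5 N of sideways force remained at the end.

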